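# Close up the bench roll husker and hold its cover for the seal check

## Task

Get the bench roll husker ready for its seal check. Inside its open top, turn the bar knob clockwise to its stop so that its cam drives the sliding roll carriage home and locks it, and turn the oblong-headed quarter-turn stud on the front rim counter-clockwise until its head lines up with the slot in the cover. Then swing the cover down over the stud, press it flush against its springy gasket and finish while still holding it pressed down like that, with the stud left lined up (not locked) and the loose things around the machine left where they are.

Things in the scene. Friction and masses are not known exactly. Their poses are not given: they have to be found in the camera images.
- husker: The machine, fixed: white box 230 (x) x 300 (y) x 110 mm high to its bright rim. Origin: centre of underside, on the worktop; x from front to back, y to its left, z up; offsets below are in this frame, mm. Bay inside the rim: x -60 to 80, y -125 to 125, floor z 58; rolls fill its right part (y -121 to 16, up to z 100). In front a chute and a fixed tray to x -237, below z 65.
- knob_top (a point): Centre of the top of the black bar knob in the left half of the bay, at (-12, 72, 108), on its upright axis. Bar 42 long, 12 thick (grip across these 12), z 84 to 108; a round skirt of radius 18 below it. Within 45 of the axis nothing but the knob stands higher than z 84; the rim (z 110) is 48 away in front, 53 at the left.
- clamp_knob (a joint): Angle of the bar knob, 0 to 1.5 rad, growing clockwise seen from above. At 0 the bar lies along the machine's x (free), at 1.5 (hard stop) nearly along its y (locked). Friction 0.03 N m plus the cam's push of up to about 0.03 N m; stays where it is left.
- carriage (a joint): Position of the sliding roll carriage, 0 to 0.0048 m along the machine's +x. A spring pushes it to 0 (rolls apart); the knob's cam drives it to about 0.0042 m at the knob's stop and holds it there.
- stud_top (a point): Centre of the top of the quarter-turn stud's oblong steel head, at (-87.5, 0, 136.5), middle of the front rim, on its upright axis. Head 30 long, 10 thick (grip across these 10), 14 high (z 122.5 to 136.5), on a thin shank down to the rim at z 110. Beside it, x -72.5 to -64.5, the soft front strip of the gasket stands up to z 118.
- stud (a joint): Angle of the stud, 0 to 1.571 rad, growing counter-clockwise seen from above. At 0 the head lies along the machine's x (crosswise, blocks the cover); at 1.571 (hard stop) along its y, lined up with the slot, which it passes only within about 0.2 rad of that stop. Friction 0.03 N m; stays where it is left.
- cover (a joint): Opening angle of the cover, 0 (flat, hard stop) to 1.9 rad. At the start it stands past upright, leaning back. 0.3 kg, damped hinge with some friction: pulled forward to below about 1.2 rad it sinks slowly onto the gasket and rests at 0.03 rad (5 mm open in front), or at about 0.12 rad on a stud not lined up. About 8 N down at cover_press then shut it; let go, it lifts again.
- cover_hinge (a point): Middle of the hinge axis, at (100, 0, 112.5); axis along the machine's y. Cover: plate 4 thick, y -140 to 140, 10 to 207 from the axis; outer face 4.5 outside the axis; a finger tab (y 45 to 95) reaches to 219. On the outer face a feed throat 20 high, 48 to 80 from the axis, y -96 to -4; a clear window 93 to 152 from the axis, y -94 to -6.
- cover_slot (a point): Centre of the slot in the cover (16 x 36, long along y), on the outer face, 187.5 from the hinge axis, mid-width. With the cover shut the stud's head stands out here, 19.5 above the outer face.
- cover_press (a point): A point on the plain metal of the cover's outer face, left half, 145 from the hinge axis, at y 70: a good place to push the cover over from behind and to press it down.
- brush: Loose flat wooden brush, 39 x 168 x 11 mm, front left of the machine; leave it. Origin: centre of underside.
- scoop: Loose aluminium grain scoop, 52 x 200 x 50 mm, left of the machine; leave it. Origin: centre of underside.
- vial_a: Loose capped sample vial, 33 mm across, 78 mm high, right of the machine; leave it. Origin: centre of underside.
- vial_b: A second such vial, near the first; leave it. Origin: centre of underside.
- lens: Loose hand lens, 45 x 108 x 9 mm, front right of the machine; leave it. Origin: centre of underside.

How it is judged:
By the outcome, as a careful person would: the job done as asked, in the order asked, and still so for the second after the job is handed in, while the arm keeps its last pose, push and grip.
It also fails if it takes over 72 s, if anything falls off the work surface, if the arm or the gripper's body presses on something with over 40 N, if the wrist force passes 120 N, or if a joint passes its speed limit or range.

## Robot

A 6-joint arm with a two-finger parallel gripper is mounted at the origin on a cart in front of the work surface, level with it; the furniture and walls round the work are solid. World frame = base frame: x ahead of the robot, y to its left, z up, the work surface at z = 0. Lengths are in m, angles in rad, forces in N, time in s.
With the tool pointing down it reaches from about 0.225 to 0.875 m from the base axis. Payload 3.4 kg.
Tool frame: the origin (TCP) lies on the mounting face of the last link; the fingertips stand 173 mm ahead of it and the grasp point (between the pads) lies 155 mm ahead of it; z points along the fingers, y is the direction in which the jaws open and shut (so a half turn about z gives the same grasp; the last joint's range is limited). The gripper opens to 85 mm and grips with 20 to 120 N. Pads are 22 mm wide; open, the fingers measure 114 mm over their backs; the gripper's body (76 mm by 85 mm) begins 54 mm behind the grasp point. The pads swing forward as they close: fully open they stand 13 mm farther back than shut.
Start: joints at [1.018, 0.276, 1.505, -0, 1.361, -0.121], TCP at [0.241, 0.522, 0.405] pointing down, gripper open.
Joint ranges: [-2.89, 2.89], [-0.75, 2.08], [0.22, 2.7], [-1.18, 4.32], [0.11, 2.71], [-2.7, 2.7]. Speed limits (rad/s): [2.57, 2.57, 3.14, 3.14, 3.14, 3.14].

## Interface

Orientations are given as a rotation vector (axis times angle).
In Python, from bench import env gives the robot as it stands.
- The arm moves only by the tool step_arm, never from a script. Its argument "series" is a list of rows, each a list of 2 entries, a list of its own where there are three numbers: the shift along the tool's x, y, z in cm, then the turn, a rotation vector about the tool's x, y, z in rad. A call has 1 to 20 rows; each row is the pose to reach, as a shift and turn from the pose commanded when the call began, along the tool's axes at that moment; what a row does not reach only later rows make up. A row lasts 1/12 s, in which the tool goes at most 41.7 mm and 7.16 degrees, less where a joint would pass 70% of its speed; a pose out of reach is approached as far as the arm can. A call with a gripper value outside its range is refused whole. "grip" is the closure in counts, from 0 (fully open) to 255 (shut), set as the call begins (left out, the last holds). The fingers move at their own pace and stop on an object; "squeeze" is the grip in N (left out, the last holds). Time passes only in rows, so rows that repeat a pose let the fingers close. It gives the time, the measured TCP pose, the force and the opening at its end, in the units of the state.
- env.get_obs(): the state, without advancing time (a new reading comes with each control period).
- env.camera(name): name is "scene" or "top"; returns a dict with "pixels" (400x640x3 uint8, red, green, blue), "intrinsics" (3x3 intrinsics, pixels), "camera_from_world" (4x4, takes a point from world to camera coordinates). Camera axes: x right, y up, looking along -z (the intrinsics and any distortion apply to the point x, -y, -z); pixel columns grow to the right and rows downward; lengths in m; the calibration is good to about 2 mm. A picture is of the moment at which its call begins. There is no depth.
- env.sign_off(): hands the job in, once; it reports no verdict.
The state is a dict: "time": time; "q": joint angles; "qvel": joint speeds; "joint_efforts": joint torques, N m; "tcp_pos": TCP position; "orientation": TCP orientation; "wrist_force": force on the tool from outside, world axes, zero at the start; "wrist_torque": the same for the moment, N m; "grip_width": opening from 0.0 (shut) to 1.0 (fully open).
Only numpy, scipy, OpenCV 4.12 (cv2) and the standard library are available. Lean on these libraries where they do the work, as an engineer would, in place of code of your own. Each camera call takes 0.05 s, during which the arm holds its last target. There are 200 camera calls.

## Working session

There is one attempt and no reset: what is moved stays moved. The work goes in short steps, Python scripts to look and compute and a tool call to move; the robot and the scene stay as the last step left them, time stands still between calls to the robot, and variables do not carry over. Pictures are saved under pics/ and viewed, about 8 in all and at most 12, crops included, and the job is handed in when it is done.

Besides the shell and the picture viewer there is one more tool, called after "Request:" as name(argument=value, ...), one argument or row to a line, values as JSON. step_arm: Moves the arm, as the interface text tells. Its arguments: {"type":"object","properties":{"series":{"type":"array","items":{"type":"array"}},"grip":{"type":"number"},"squeeze":{"type":"number"}},"required":["series"]}

```bash
mkdir -p pics; ls
python3 - <<'E'
from bench import env
import cv2,numpy as np
o=env.get_obs()
for k,v in o.items(): print(k,np.round(v,3))
for n in("scene","top"):
    c=env.camera(n); cv2.imwrite(f"pics/{n}0.png",c["pixels"][:,:,::-1]); print(n,c["intrinsics"].tolist()); print(np.round(c["camera_from_world"],4).tolist(), [k for k in c])
E
```

```text
pics
time 0.0
q [ 1.018  0.277  1.506  0.     1.361 -0.121]
qvel [ 0.002  0.001  0.001  0.    -0.001 -0.001]
joint_efforts [-0.0000e+00 -4.1678e+01 -2.4580e+01 -0.0000e+00  1.1000e-02  0.0000e+00]
tcp_pos [0.241 0.522 0.404]
orientation [-6.730e-01 -3.068e+00  3.000e-03]
wrist_force [0.499 0.523 0.088]
wrist_torque [-0.037  0.01  -0.002]
grip_width 0.998
scene [[449.7447329178642, 0.0, 323.84503225646046], [0.0, 449.7447329178642, 191.96292492638867], [0.0, 0.0, 1.0]]
[[-0.7536, -0.6573, -0.0031, 0.4269], [0.3073, -0.3564, 0.8824, -0.2415], [-0.5811, 0.664, 0.4706, -1.2649], [0.0, 0.0, 0.0, 1.0]] ['pixels', 'intrinsics', 'camera_from_world']
top [[385.16244940369705, 0.0, 323.1092616695948], [0.0, 385.16244940369705, 195.2878690940074], [0.0, 0.0, 1.0]]
[[0.0096, -0.9999, 0.0112, 0.058], [0.9928, 0.0109, 0.1194, -0.5388], [-0.1195, 0.0099, 0.9928, -1.1643], [0.0, 0.0, 0.0, 1.0]] ['pixels', 'intrinsics', 'camera_from_world']
```

View pics/scene0.png

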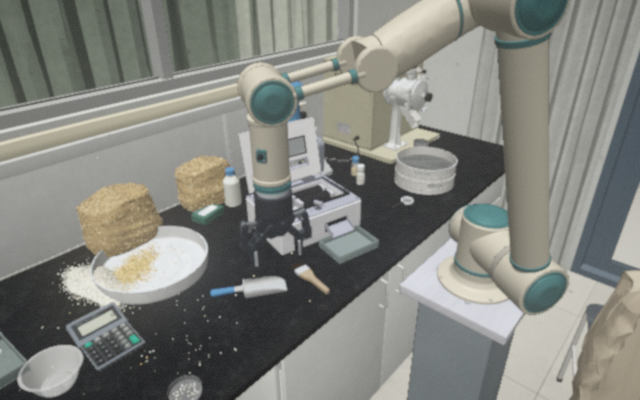

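View pics/top0.png

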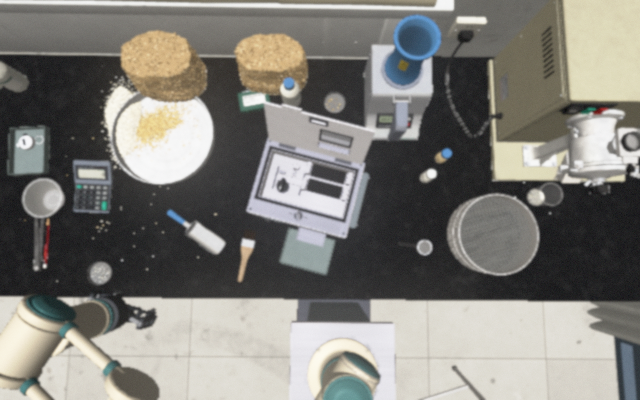

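The top view shows the machine unobstructed: knob near (282,185), stud near (298,216), tray below it, and the cover leaning back at top. The arm hides part of the machine in the scene view. Next I'll zoom in on the top view.

Run:
```python
import cv2
im=cv2.imread("pics/top0.png")[90:280,230:390]
cv2.imwrite("pics/crop0.png",cv2.resize(im,None,fx=3.5*0.9,fy=3.15,interpolation=cv2.INTER_CUBIC))
```

```text
(no output)
```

View pics/crop0.png

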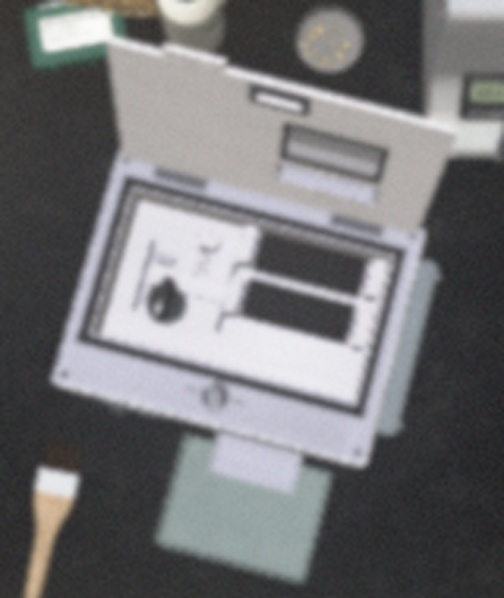

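```bash
cat > h.py <<'E'
import numpy as np,cv2
from scipy.optimize import least_squares
from scipy.spatial.transform import Rotation as R
def proj(c,P):
    K=np.array(c[0]);T=np.array(c[1]);P=np.atleast_2d(P)
    q=P@T[:3,:3].T+T[:3,3]; q=q*[1,-1,-1]
    p=q@K.T; return p[:,:2]/p[:,2:]
def ray(c,uv,z):
    K=np.array(c[0]);T=np.array(c[1]); o=-T[:3,:3].T@T[:3,3]
    d=T[:3,:3].T@(np.linalg.inv(K)@[uv[0],uv[1],1]*[1,-1,-1])
    return o+d*(z-o[2])/d[2]
def world(h,P):
    x,y,a=h; P=np.atleast_2d(P); c,s=np.cos(a),np.sin(a)
    return np.c_[x+c*P[:,0]-s*P[:,1], y+s*P[:,0]+c*P[:,1], P[:,2]]
E
python3 - <<'E'
from bench import env
from h import *
c=env.camera("top"); C=(c["intrinsics"],c["camera_from_world"])
T=np.array(C[1]);print("cam",-T[:3,:3].T@T[:3,3])
cr=np.array([[52,382],[365,465],[425,232],[120,158],[215,397],[166,300]],float)
uv=cr/3.15+[230,90]-.5+.16
P=np.array([[-115,150,110],[-115,-150,110],[115,-150,110],[115,150,110],[-87.5,0,136.5],[-12,72,108]])/1000
for i in range(6): print(ray(C,uv[i],P[i,2]).round(4))
f=lambda h:(proj(C,world(h,P))-uv)[[0,1,2,4,5]].ravel()
s=least_squares(f,[.5,.08,-.2],loss="soft_l1");print(s.x,s.fun.reshape(-1,2).round(2))
E
```

```text
cam [0.39518024 0.07540949 1.21957201]
[0.4809 0.2855 0.11  ]
[ 0.4082 -0.0011  0.11  ]
[ 0.6246 -0.0565  0.11  ]
[0.6916 0.2291 0.11  ]
[0.467  0.1349 0.1365]
[0.5582 0.1833 0.108 ]
[ 0.55294069  0.11320454 -0.25495895] [[-0.65  0.49]
 [ 0.62  1.55]
 [ 1.51 -0.59]
 [-0.14 -0.46]
 [-0.89 -0.46]]
```

```bash
cat >> h.py <<'E'
def prof(g,c,h,p,n,w=.012):
    """grey profile across feature point p along machine direction n; offsets in m"""
    t=np.linspace(-w,w,49); uv=proj(c,world(h,p+t[:,None]*n)).astype(np.float32)
    return t,cv2.remap(g,uv[:,0][None],uv[:,1][None],cv2.INTER_LINEAR)[0]
E
python3 - <<'E'
from bench import env
from h import *
ims=[env.camera("top") for _ in range(4)]; c=ims[0]; C=(c["intrinsics"],c["camera_from_world"])
g=np.mean([i["pixels"].astype(np.float32).mean(2) for i in ims],0).astype(np.float32)
h=np.array([.553,.1132,-.255])
ex,ey=np.array([1.,0,0]),np.array([0,1.,0])
F=[("left",[(np.array([x,.15,.11]),ey) for x in np.linspace(-.09,.08,12)],"edge"),
("right",[(np.array([x,-.15,.11]),-ey) for x in np.linspace(-.09,.08,12)],"edge"),
("gask",[(np.array([-.0685,y,.118]),ex) for y in np.r_[np.linspace(-.1,-.03,8),np.linspace(.03,.1,8)]],"dark"),
("front",[(np.array([-.115,y,.11]),-ex) for y in np.r_[np.linspace(-.13,-.07,6),np.linspace(.07,.13,6)]],"edge")]
for it in range(4):
    W=[];U=[];N=[]
    for nm,pts,k in F:
        os=[]
        for p,n in pts:
            t,v=prof(g,C,h,p,n)
            if k=="edge":
                d=-np.gradient(v); w=np.clip(d-.5*d.max(),0,None)
            else:
                w=np.clip((v.max()-v)-.5*(v.max()-v.min()),0,None)
            o=(w*t).sum()/w.sum(); os.append(o)
            if nm!="front": W.append(p);N.append(n);U.append(o)
        if it in(0,3): print(nm,np.round(np.array(os)*1000,1))
    # small-motion LSQ: measured world pt = world(h,p+o n); want n.(inv(h2)world - p)=0
    M=world(h,np.array(W)+np.array(U)[:,None]*np.array(N));W=np.array(W);N=np.array(N)
    def f(q):
        c_,s_=np.cos(q[2]),np.sin(q[2]);d=M[:,:2]-q[:2]
        L=np.c_[c_*d[:,0]+s_*d[:,1],-s_*d[:,0]+c_*d[:,1]]
        return ((L-W[:,:2])*N[:,:2]).sum(1)*1000
    h=least_squares(f,h,loss="soft_l1").x
    print(h)
for P in([-.0875,0,.1365],[-.012,.072,.108]): print(proj(C,world(h,P)),world(h,P))
# dark blob centroids
for P,z in(([-.0875,0,.1365],.1365),([-.012,.072,.108],.108)):
    u,v=proj(C,world(h,P))[0].round().astype(int); print(g[v-6:v+7,u-7:u+8].astype(int))
E
```

```text
left [0.4 0.8 1.2 0.9 1.  1.3 0.8 1.5 0.7 1.4 1.8 1.2]
right [-1.2 -2.3 -1.2 -2.5 -2.8 -1.1 -1.5 -1.5 -0.9 -1.7 -2.5 -2.6]
gask [1.4 1.5 1.3 1.3 1.3 1.2 1.1 1.1 1.1 0.9 0.9 1.  0.7 0.7 0.8 0.7]
front [ 0.1  0.3  0.5  0.1 -2.6 -2.8  1.9  1.   1.6  1.1  1.4  1. ]
[ 0.55438933  0.11430931 -0.25140749]
[ 0.55452258  0.11483831 -0.25091446]
[ 0.55452501  0.1148491  -0.25085831]
left [-1.2 -0.9 -0.6 -1.  -0.9 -0.6 -1.2 -0.6 -1.4 -0.9 -0.5 -1. ]
right [ 0.2 -1.4 -1.6 -2.1 -0.8 -0.7 -0.9 -1.3 -1.5 -2.1 -0.5 -0.6]
gask [-0.1  0.1 -0.1 -0.  -0.  -0.1 -0.1 -0.   0.2  0.   0.   0.2  0.  -0.2
  0.1  0. ]
front [ 2.   2.   2.1  0.7 -1.3 -1.1  2.8  1.6  2.4  1.6  1.7  1.2]
[ 0.55452452  0.11484704 -0.25083762]
[[297.32458997 214.69603248]] [[0.46976285 0.13656589 0.1365    ]]
[[280.90052359 183.99414953]] [[0.56077158 0.18757237 0.108     ]]
[[191 185 178 168 157 145 137 126 107  91  90  92  99 110 121]
 [201 199 198 194 188 183 175 158 136 116 111 108 100  96  92]
 [199 202 201 201 199 194 184 167 147 135 137 139 139 132 122]
 [191 194 198 197 189 185 175 160 144 134 138 152 167 173 167]
 [183 185
[... 678 characters left out ...]
7 231]
 [177 185 203 195 175 158 138 109  85  73  89 133 186 220 228]
 [175 191 201 179 140 111  97  81  75  66  71 107 160 203 221]
 [180 194 194 160 114  87  78  75  71  65  66  88 126 167 198]
 [184 194 179 136  97  80  79  76  71  63  65  74  94 125 164]
 [185 192 167 121  90  82  87  85  71  65  63  73  80 102 144]
 [190 195 164 117  92 100 108  98  76  66  70  75  79  93 136]
 [200 202 168 119 103 126 137 114  80  67  73  77  79  92 131]
 [216 212 177 127 116 147 155 121  80  70  76  79  83  96 135]
 [222 220 190 142 124 146 147 110  75  71  77  79  85 107 151]
 [226 223 204 163 135 131 119  87  71  74  80  84  96 126 172]
 [229 227 215 184 151 126  99  78  74  84  92 100 121 152 194]]
```

```bash
cat >> h.py <<'E'
H=np.array([.5545,.1148,-.2509])
def goal(env,P,jaw,tipz=None):
    """P machine xy (m); jaw angle in machine frame of tool y (mod pi); TCP z. print shift cm, turn"""
    o=env.get_obs(); Rt=R.from_rotvec(o["orientation"]); p=np.array(o["tcp_pos"])
    w=world(H,P)[0]; psi=H[2]+jaw
    yd=np.array([np.cos(psi),np.sin(psi),0]); zd=np.array([0,0,-1.])
    for s in(1,-1):
        Rd=R.from_matrix(np.c_[np.cross(s*yd,zd),s*yd,zd])
        print("shift cm",np.round(Rt.inv().apply(w-p)*100,2),"turn",np.round((Rt.inv()*Rd).as_rotvec(),3))
    print("t",round(o["time"],2),"q",np.round(o["q"],2),"tcp",np.round(p,4),"F",np.round(o["wrist_force"],1),"M",np.round(o["wrist_torque"],2),"g",round(o["grip_width"],3))
E
python3 - <<'E'
from bench import env
from h import *
goal(env,[-.012,.072,.36],np.pi/2)
goal(env,[-.012,.072,.26],np.pi/2)
E
```

```text
shift cm [-43.08 -17.     4.46] turn [-0.    -0.    -0.181]
shift cm [-43.08 -17.     4.46] turn [-0.000e+00  1.000e-03  2.961e+00]
t 0.35 q [ 1.02  0.28  1.51  0.    1.36 -0.12] tcp [0.2406 0.5222 0.4045] F [0.2 0.2 0.7] M [-0.04  0.02 -0.03] g 0.999
shift cm [-43.08 -16.99  14.46] turn [-0.    -0.    -0.181]
shift cm [-43.08 -16.99  14.46] turn [-0.000e+00  1.000e-03  2.961e+00]
t 0.35 q [ 1.02  0.28  1.51  0.    1.36 -0.12] tcp [0.2406 0.5222 0.4045] F [0.2 0.2 0.7] M [-0.04  0.02 -0.03] g 0.999
```

Request:
step_arm(
  series=[
    [[-43.1,-17,4.5],[0,0,-0.181]],
    [[-43.1,-17,4.5],[0,0,-0.181]],
    [[-43.1,-17,4.5],[0,0,-0.181]],
    [[-43.1,-17,4.5],[0,0,-0.181]],
    [[-43.1,-17,4.5],[0,0,-0.181]],
    [[-43.1,-17,4.5],[0,0,-0.181]],
    [[-43.1,-17,4.5],[0,0,-0.181]],
    [[-43.1,-17,4.5],[0,0,-0.181]],
    [[-43.1,-17,4.5],[0,0,-0.181]],
    [[-43.1,-17,4.5],[0,0,-0.181]],
    [[-43.1,-17,4.5],[0,0,-0.181]],
    [[-43.1,-17,4.5],[0,0,-0.181]],
    [[-43.1,-17,4.5],[0,0,-0.181]],
    [[-43.1,-17,4.5],[0,0,-0.181]],
    [[-43.1,-17,4.5],[0,0,-0.181]],
    [[-43.1,-17,4.5],[0,0,-0.181]],
  ],
  grip=130,
  squeeze=40,
)

```text
time: 1.68
tcp_pos: [0.5598, 0.1888, 0.36]
orientation: [-0.39, -3.117, -0.001]
wrist_force: [-0.3, 0.4, 0.4]
grip_width: 0.492
```

Run:
```python
from bench import env
from h import *
goal(env,[-.012,.072,.26],np.pi/2)
c=env.camera("scene"); cv2.imwrite("pics/s1.png",cv2.resize(c["pixels"][120:280,200:400,::-1],None,fx=4,fy=3.7,interpolation=cv2.INTER_CUBIC))
C=(c["intrinsics"],c["camera_from_world"])
for P in([-.012,.072,.108],[-.0875,0,.1365],[-.115,.15,.11],[-.115,-.15,.11]): print(((proj(C,world(H,P))-[200,120])*[4,3.7]).round(1))
o=env.get_obs(); tip=np.array(o["tcp_pos"])-[0,0,.173]; print(((proj(C,tip)-[200,120])*[4,3.7]).round(1))
```

```text
shift cm [-0.13 -0.1  10.  ] turn [ 0.001 -0.     0.002]
shift cm [-0.13 -0.1  10.  ] turn [ 1.00e-03  1.00e-03 -3.14e+00]
t 1.68 q [ 0.21  0.33  1.54  0.    1.27 -1.11] tcp [0.5598 0.1888 0.36  ] F [-0.3  0.4  0.4] M [-0.01  0.02 -0.03] g 0.492
[[343.7 314.2]]
[[472.9 296.8]]
[[322.2 393.8]]
[[646.6 288.1]]
[[338.9 232. ]]
```

View pics/s1.png

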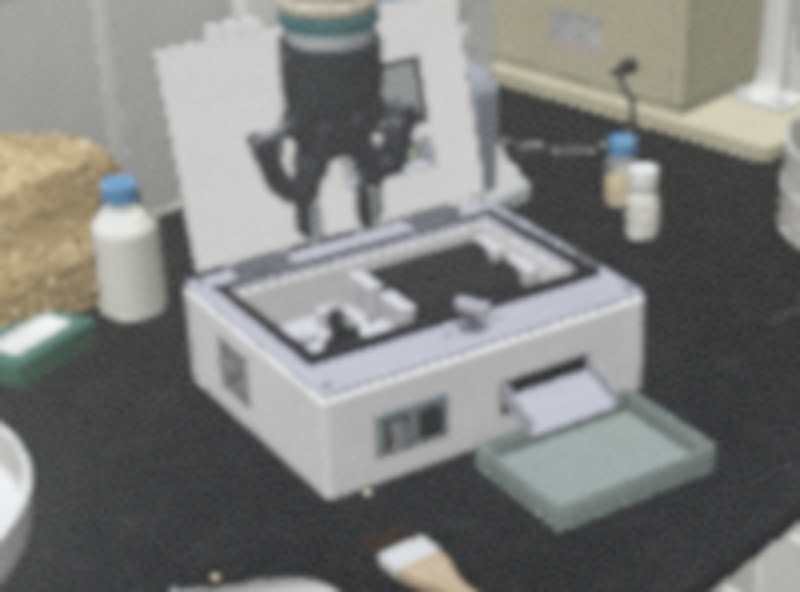

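The prediction agrees with the scene view: the knob top shows at about (343,314), the stud at (472,303) and the front-right corner at (645,288). Now I'll descend onto the knob.

Request:
step_arm(
  series=[
    [[0,0,3.5],[0,0,0]],
    [[0,0,6],[0,0,0]],
    [[0,0,8],[0,0,0]],
    [[0,0,9],[0,0,0]],
    [[0,0,9.5],[0,0,0]],
    [[0,0,9.8],[0,0,0]],
    [[0,0,10],[0,0,0]],
    [[0,0,10],[0,0,0]],
    [[0,0,10],[0,0,0]],
  ],
)

```text
time: 2.48
tcp_pos: [0.5614, 0.1876, 0.2608]
orientation: [0.392, 3.115, 0.001]
wrist_force: [-0.6, 0.9, 0.4]
grip_width: 0.489
```

Run:
```python
from bench import env
from h import *
goal(env,[-.012,.072,.26],np.pi/2)
```

```text
shift cm [ 0.06 -0.03  0.08] turn [0.001 0.002 0.   ]
shift cm [ 0.06 -0.03  0.08] turn [-3.000e-03  2.000e-03 -3.141e+00]
t 2.48 q [ 0.21  0.41  1.68  0.    1.05 -1.12] tcp [0.5614 0.1876 0.2608] F [-0.6  0.9  0.4] M [-0.04  0.01  0.04] g 0.489
```

Request:
step_arm(
  series=[
    [[0,0,0],[0,0,0]],
    [[0,0,0],[0,0,0]],
    [[0,0,0],[0,0,0]],
    [[0,0,0],[0,0,0]],
    [[0,0,0],[0,0,0]],
    [[0,0,0],[0,0,0]],
    [[0,0,0],[0,0,0]],
    [[0,0,0],[0,0,0]],
    [[0,0,0],[0,0,0]],
  ],
  grip=255,
  squeeze=40,
)

```text
time: 3.23
tcp_pos: [0.5612, 0.1877, 0.2605]
orientation: [0.393, 3.116, 0.002]
wrist_force: [-0.6, 0.6, 4.6]
grip_width: 0.13
```

Run:
```python
from bench import env
from h import *
goal(env,[-.012,.072,.26],np.pi/2)
```

```text
shift cm [ 0.04 -0.03  0.05] turn [0.001 0.001 0.   ]
shift cm [ 0.04 -0.03  0.05] turn [-2.000e-03  2.000e-03 -3.142e+00]
t 3.23 q [ 0.21  0.41  1.68  0.    1.05 -1.12] tcp [0.5612 0.1877 0.2605] F [-0.6  0.6  4.6] M [ 0.24  0.09 -0.02] g 0.13
```

Request:
step_arm(
  series=[
    [[0,0,-0.1],[0,0,0.1]],
    [[0,0,-0.1],[0,0,0.2]],
    [[0,0,-0.1],[0,0,0.3]],
    [[0,0,-0.1],[0,0,0.4]],
    [[0,0,-0.1],[0,0,0.5]],
    [[0,0,-0.1],[0,0,0.6]],
    [[0,0,-0.1],[0,0,0.7]],
    [[0,0,-0.1],[0,0,0.8]],
    [[0,0,-0.1],[0,0,0.9]],
    [[0,0,-0.1],[0,0,1.0]],
    [[0,0,-0.1],[0,0,1.1]],
    [[0,0,-0.1],[0,0,1.2]],
    [[0,0,-0.1],[0,0,1.3]],
    [[0,0,-0.1],[0,0,1.38]],
    [[0,0,-0.1],[0,0,1.44]],
    [[0,0,-0.1],[0,0,1.47]],
    [[0,0,-0.1],[0,0,1.47]],
    [[0,0,-0.1],[0,0,1.47]],
  ],
)

```text
time: 4.73
tcp_pos: [0.5618, 0.1881, 0.2605]
orientation: [2.381, 2.049, 0.005]
wrist_force: [3.3, 3.4, -2.5]
grip_width: 0.131
```

Run:
```python
from bench import env
from h import *
goal(env,[-.012,.072,.26],np.pi/2-1.5)
```

```text
shift cm [-0.07 -0.1   0.05] turn [ 0.002 -0.002  0.031]
shift cm [-0.07 -0.1   0.05] turn [ 0.004  0.004 -3.111]
t 4.73 q [0.21 0.41 1.68 0.   1.05 0.35] tcp [0.5618 0.1881 0.2605] F [ 3.3  3.4 -2.5] M [ 0.68 -0.61 -0.02] g 0.131
```

Request:
step_arm(
  series=[
    [[0,0,0],[0,0,0.03]],
    [[0,0,0],[0,0,0.06]],
    [[0,0,0],[0,0,0.08]],
    [[0,0,0],[0,0,0.08]],
    [[0,0,0],[0,0,0.08]],
  ],
)

```text
time: 5.15
tcp_pos: [0.5618, 0.1882, 0.2606]
orientation: [2.456, 1.957, 0.005]
wrist_force: [3.5, 5.2, -1.7]
grip_width: 0.132
```

Run:
```python
from bench import env
from h import *
goal(env,[-.012,.072,.26],np.pi/2-1.5)
```

```text
shift cm [-0.09 -0.09  0.06] turn [ 0.003 -0.002 -0.045]
shift cm [-0.09 -0.09  0.06] turn [-3.000e-03 -4.000e-03  3.096e+00]
t 5.15 q [0.21 0.41 1.68 0.   1.05 0.43] tcp [0.5618 0.1882 0.2606] F [ 3.5  5.2 -1.7] M [ 0.77 -0.56  1.11] g 0.132
```

Request:
step_arm(
  series=[
    [[0,0,0],[0,0,0]],
    [[0,0,0],[0,0,0]],
    [[0,0,0],[0,0,0]],
    [[0,0,0],[0,0,0]],
    [[0,0,0],[0,0,0]],
    [[0,0,-2],[0,0,0]],
    [[0,0,-5],[0,0,0]],
    [[0,0,-8],[0,0,0]],
    [[0,0,-10],[0,0,0]],
    [[0,0,-10],[0,0,0]],
    [[0,0,-10],[0,0,0]],
  ],
  grip=150,
)

```text
time: 6.07
tcp_pos: [0.561, 0.1873, 0.362]
orientation: [2.461, 1.951, 0.004]
wrist_force: [0.1, -0.5, 0.1]
grip_width: 0.415
```

Run:
```python
from bench import env
from h import *
goal(env,[-.0875,0,.36],np.pi/2)
```

```text
shift cm [-7.03 -7.73  0.17] turn [ 3.00e-03  1.00e-03 -1.55e+00]
shift cm [-7.03 -7.73  0.17] turn [ 1.000e-03 -3.000e-03  1.592e+00]
t 6.07 q [ 0.2   0.33  1.54 -0.    1.27  0.43] tcp [0.561  0.1873 0.362 ] F [ 0.1 -0.5  0.1] M [-0.02  0.03 -0.04] g 0.415
```

Request:
step_arm(
  series=[
    [[-2,-2,0],[0,0,0.12]],
    [[-4,-4,0],[0,0,0.24]],
    [[-6,-6,0.1],[0,0,0.36]],
    [[-7.03,-7.73,0.17],[0,0,0.48]],
    [[-7.03,-7.73,0.17],[0,0,0.6]],
    [[-7.03,-7.73,0.17],[0,0,0.72]],
    [[-7.03,-7.73,0.17],[0,0,0.84]],
    [[-7.03,-7.73,0.17],[0,0,0.96]],
    [[-7.03,-7.73,0.17],[0,0,1.08]],
    [[-7.03,-7.73,0.17],[0,0,1.2]],
    [[-7.03,-7.73,0.17],[0,0,1.32]],
    [[-7.03,-7.73,0.17],[0,0,1.44]],
    [[-7.03,-7.73,0.17],[0,0,1.54]],
    [[-7.03,-7.73,0.17],[0,0,1.59]],
    [[-7.03,-7.73,0.17],[0,0,1.59]],
    [[-7.03,-7.73,0.17],[0,0,1.59]],
    [[-7.03,-7.73,0.17],[0,0,1.59]],
  ],
)

```text
time: 7.48
tcp_pos: [0.4694, 0.1365, 0.3581]
orientation: [3.117, -0.389, -0.003]
wrist_force: [-0.7, -0.2, -0.5]
grip_width: 0.413
```

Run:
```python
from bench import env
from h import *
goal(env,[-.0875,0,.297],np.pi/2)
c=env.camera("scene"); cv2.imwrite("pics/s2.png",cv2.resize(c["pixels"][120:280,200:400,::-1],None,fx=4,fy=3.7,interpolation=cv2.INTER_CUBIC))
```

```text
shift cm [ 0.05 -0.01  6.11] turn [-3.000e-03  1.000e-03 -3.139e+00]
shift cm [ 0.05 -0.01  6.11] turn [0.001 0.002 0.003]
t 7.48 q [0.14 0.18 1.76 0.   1.21 1.96] tcp [0.4694 0.1365 0.3581] F [-0.7 -0.2 -0.5] M [-0.02 -0.08  0.01] g 0.413
```

View pics/s2.png

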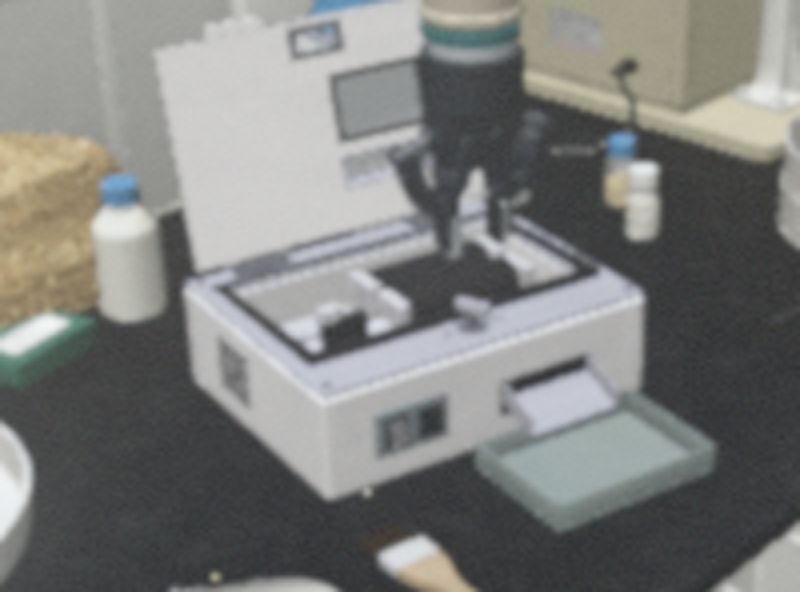

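The knob bar at about (343,328) now lies along the machine's y, so it is locked. The stud at (472,305) sits right under the gripper. I'll go down and grip it.

Request:
step_arm(
  series=[
    [[0,0,2.5],[0,0,0]],
    [[0,0,4.5],[0,0,0]],
    [[0,0,5.5],[0,0,0]],
    [[0,0,6],[0,0,0]],
    [[0,0,6.1],[0,0,0]],
    [[0,0,6.1],[0,0,0]],
    [[0,0,6.1],[0,0,0]],
  ],
)

```text
time: 8.12
tcp_pos: [0.4702, 0.1367, 0.2989]
orientation: [-3.117, 0.39, -0.003]
wrist_force: [-0.5, 0.3, 0.5]
grip_width: 0.409
```

Request:
step_arm(
  series=[
    [[0,0,0],[0,0,0]],
    [[0,0,0],[0,0,0]],
    [[0,0,0],[0,0,0]],
    [[0,0,0],[0,0,0]],
    [[0,0,0],[0,0,0]],
    [[0,0,0],[0,0,0]],
    [[0,0,0],[0,0,0]],
    [[0,0,0],[0,0,0]],
  ],
  grip=255,
)

```text
time: 8.78
tcp_pos: [0.4701, 0.1368, 0.299]
orientation: [-3.116, 0.391, -0.003]
wrist_force: [0.2, 0.8, 5.5]
grip_width: 0.103
```

Run:
```python
from bench import env
from h import *
goal(env,[-.0875,0,.297],np.pi/2)
```

```text
shift cm [-0.03  0.04  0.2 ] turn [ 3.00e-03 -2.00e-03 -3.14e+00]
shift cm [-0.03  0.04  0.2 ] turn [-0.001 -0.002  0.002]
t 8.78 q [0.14 0.24 1.85 0.   1.06 1.96] tcp [0.4701 0.1368 0.299 ] F [0.2 0.8 5.5] M [0.14 0.03 0.03] g 0.103
```

Gripped, with an opening of about 10 mm. Now the counter-clockwise turn.

Request:
step_arm(
  series=[
    [[0,0,-0.1],[0,0,-0.1]],
    [[0,0,-0.1],[0,0,-0.2]],
    [[0,0,-0.1],[0,0,-0.3]],
    [[0,0,-0.1],[0,0,-0.4]],
    [[0,0,-0.1],[0,0,-0.5]],
    [[0,0,-0.1],[0,0,-0.6]],
    [[0,0,-0.1],[0,0,-0.7]],
    [[0,0,-0.1],[0,0,-0.8]],
    [[0,0,-0.1],[0,0,-0.9]],
    [[0,0,-0.1],[0,0,-1.0]],
    [[0,0,-0.1],[0,0,-1.1]],
    [[0,0,-0.1],[0,0,-1.2]],
    [[0,0,-0.1],[0,0,-1.3]],
    [[0,0,-0.1],[0,0,-1.4]],
    [[0,0,-0.1],[0,0,-1.48]],
    [[0,0,-0.1],[0,0,-1.53]],
    [[0,0,-0.1],[0,0,-1.57]],
    [[0,0,-0.1],[0,0,-1.6]],
    [[0,0,-0.1],[0,0,-1.6]],
    [[0,0,-0.1],[0,0,-1.6]],
  ],
)

```text
time: 10.45
tcp_pos: [0.4705, 0.1361, 0.2991]
orientation: [2.452, 1.961, 0.002]
wrist_force: [4.1, -3.8, -2.0]
grip_width: 0.098
```

Run:
```python
from bench import env
from h import *
goal(env,[-.0875,0,.297],0)
```

```text
shift cm [ 0.02 -0.09  0.21] turn [0.003 0.    0.029]
shift cm [ 0.02 -0.09  0.21] turn [-1.000e-03  4.000e-03 -3.112e+00]
t 10.45 q [ 0.14  0.24  1.85 -0.    1.06  0.36] tcp [0.4705 0.1361 0.2991] F [ 4.1 -3.8 -2. ] M [-0.64 -0.71 -0.69] g 0.098
```

Request:
step_arm(
  series=[
    [[0,0,0],[0,0,0]],
    [[0,0,0],[0,0,0]],
    [[0,0,0],[0,0,0]],
    [[0,0,0],[0,0,0]],
    [[0,0,0],[0,0,0]],
    [[0,0,-2],[0,0,0]],
    [[0,0,-5],[0,0,0]],
    [[0,0,-9],[0,0,0]],
    [[0,0,-13],[0,0,0]],
    [[0,0,-17],[0,0,0]],
    [[0,0,-21],[0,0,0]],
    [[0,0,-24],[0,0,0]],
    [[0,0,-24],[0,0,0]],
    [[0,0,-24],[0,0,0]],
  ],
  grip=150,
)

```text
time: 11.62
tcp_pos: [0.4695, 0.1368, 0.5409]
orientation: [2.45, 1.963, 0.006]
wrist_force: [-0.9, 0.4, -1.0]
grip_width: 0.41
```

Run:
```python
from bench import env
from h import *
goal(env,[.215,.070,.54],np.pi/2)
c=env.camera("top");C=(c["intrinsics"],c["camera_from_world"])
im=c["pixels"][60:280,230:390,::-1]
s=env.camera("scene");S=(s["intrinsics"],s["camera_from_world"])
b=s["pixels"][120:280,200:400,::-1]
a=cv2.resize(im,(400,550),interpolation=cv2.INTER_CUBIC); b=cv2.resize(b,(400,320),interpolation=cv2.INTER_CUBIC)
o=np.zeros((550,800,3),np.uint8);o[:,:400]=a;o[:320,400:]=b;cv2.imwrite("pics/m3.png",o)
# predicted tab tip pixels for opening angles
for th in(1.6,1.7,1.8,1.9):
    P=[[.1-r*np.cos(th)+.0045*np.sin(th),y,.1125+r*np.sin(th)+.0045*np.cos(th)] for r,y in((.219,.07),(.207,.14),(.207,-.14))]
    print(th,((proj(C,world(H,P))-[230,60])*2.5).round(0).tolist(),(((proj(S,world(H,P))-[200,120])*2)+[400,0]).round(0).tolist())
```

```text
shift cm [ 6.03 30.48  0.23] turn [ 0.005  0.002 -1.54 ]
shift cm [ 6.03 30.48  0.23] turn [ 0.002 -0.005  1.602]
t 11.62 q [0.14 0.09 1.41 0.   1.63 0.36] tcp [0.4695 0.1368 0.5409] F [-0.9  0.4 -1. ] M [ 0.01 -0.04  0.  ] g 0.41
1.6 [[141.0, 152.0], [72.0, 138.0], [354.0, 212.0]] [[527.0, 13.0], [487.0, 29.0], [639.0, -5.0]]
1.7 [[148.0, 131.0], [79.0, 119.0], [359.0, 192.0]] [[521.0, 10.0], [481.0, 27.0], [632.0, -7.0]]
1.8 [[154.0, 112.0], [85.0, 101.0], [363.0, 174.0]] [[515.0, 9.0], [476.0, 25.0], [626.0, -8.0]]
1.9 [[160.0, 94.0], [91.0, 84.0], [367.0, 156.0]] [[509.0, 9.0], [471.0, 25.0], [619.0, -7.0]]
```

View pics/m3.png

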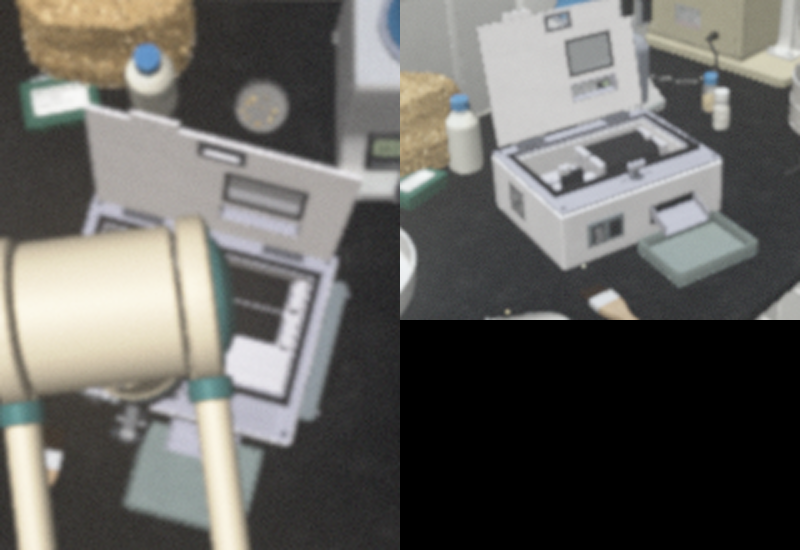

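The cover's top corners in the top view at (88,106) and (358,180) put it at about 1.77 rad. The knob is locked. Next I go over the tab with closed fingers and come down behind it.

Request:
step_arm(
  series=[
    [[1,4,0],[0,0,-0.1]],
    [[2,8,0],[0,0,-0.2]],
    [[3,12,0],[0,0,-0.3]],
    [[4,16,0],[0,0,-0.4]],
    [[5,20,0],[0,0,-0.5]],
    [[6,24,0],[0,0,-0.6]],
    [[6,27,0],[0,0,-0.7]],
    [[6,28,0],[0,0,-0.8]],
    [[6,28,0],[0,0,-0.9]],
    [[6,28,0],[0,0,-1.0]],
    [[6,28,0],[0,0,-1.1]],
    [[6,28,0],[0,0,-1.2]],
    [[6,28,0],[0,0,-1.3]],
    [[6,28,0],[0,0,-1.4]],
    [[6,28,0],[0,0,-1.5]],
    [[6,28,0],[0,0,-1.54]],
    [[6,28,0],[0,0,-1.54]],
    [[6,28,0],[0,0,-1.54]],
  ],
  grip=255,
)

```text
time: 13.22
tcp_pos: [0.7564, 0.1341, 0.5368]
orientation: [-0.394, -3.113, 0.001]
wrist_force: [-0.1, -0.3, 0.6]
grip_width: 0.0
```

Run:
```python
from bench import env
from h import *
goal(env,[.19,.070,.448],np.pi/2)
```

```text
shift cm [0.04 0.13 8.88] turn [-0.001 -0.004 -0.001]
shift cm [0.04 0.13 8.88] turn [-6.000e-03  2.000e-03  3.141e+00]
t 13.22 q [ 0.08  0.58  0.7   0.    1.87 -1.23] tcp [0.7564 0.1341 0.5368] F [-0.1 -0.3  0.6] M [-0.07  0.07  0.01] g 0.0
```

Request:
step_arm(
  series=[
    [[0,0,2],[0,0,0]],
    [[0,0,4],[0,0,0]],
    [[0,0,6],[0,0,0]],
    [[0,0,7.5],[0,0,0]],
    [[0,0,8.5],[0,0,0]],
    [[0,0,8.9],[0,0,0]],
    [[0,0,8.9],[0,0,0]],
    [[0,0,8.9],[0,0,0]],
  ],
)

```text
time: 13.88
tcp_pos: [0.7562, 0.1341, 0.4506]
orientation: [0.393, 3.116, 0.0]
wrist_force: [0.4, 0.4, 0.2]
grip_width: -0.002
```

Request:
step_arm(
  series=[
    [[0.8,0,0],[0,0,0]],
    [[1.6,0,0],[0,0,0]],
    [[2.4,0,0],[0,0,0]],
    [[3.2,0,0],[0,0,0]],
    [[4,0,0],[0,0,0]],
    [[4.8,0,0],[0,0,0]],
    [[5.6,0,0],[0,0,0]],
    [[6.4,0,0],[0,0,0]],
  ],
)

```text
time: 14.55
tcp_pos: [0.693, 0.1502, 0.4503]
orientation: [0.393, 3.117, 0.0]
wrist_force: [1.0, 0.5, 1.0]
grip_width: -0.001
```

Run:
```python
from bench import env
from h import *
goal(env,[.03,.070,.448],np.pi/2)
s=env.camera("scene")
cv2.imwrite("pics/s4.png",cv2.resize(s["pixels"][80:240,200:400,::-1],None,fx=3,fy=3,interpolation=cv2.INTER_CUBIC))
```

```text
shift cm [9.54 0.13 0.22] turn [0. 0. 0.]
shift cm [9.54 0.13 0.22] turn [-1.000e-03  0.000e+00 -3.141e+00]
t 14.55 q [ 0.12  0.47  1.1   0.    1.58 -1.2 ] tcp [0.693  0.1502 0.4503] F [1.  0.5 1. ] M [-0.07 -0.14 -0.09] g -0.001
```

View pics/s4.png

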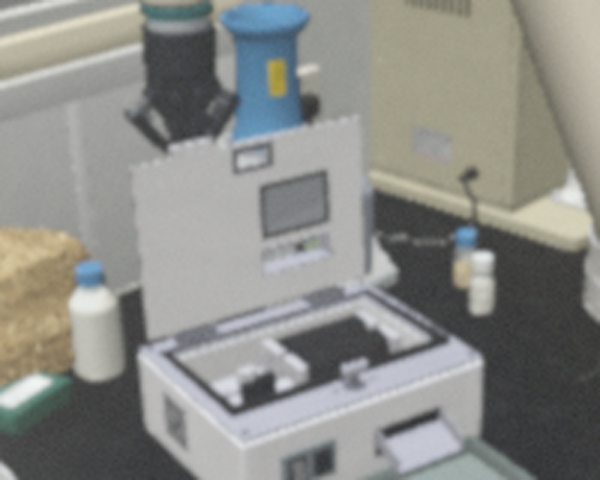

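The fingers are behind the tab at (190,140) and the cover follows with about 1 N. I'll keep pushing past 1.2 rad.

Request:
step_arm(
  series=[
    [[0.8,0,0],[0,0,0]],
    [[1.6,0,0],[0,0,0]],
    [[2.4,0,0],[0,0,0]],
    [[3.2,0,0],[0,0,0]],
    [[4,0,0],[0,0,0]],
    [[4.8,0,0],[0,0,0]],
    [[5.6,0,0],[0,0,0]],
    [[6.4,0,0],[0,0,0]],
    [[7.2,0,0],[0,0,0]],
    [[8,0,0],[0,0,0]],
    [[8.8,0,0],[0,0,0]],
    [[9.6,0,0],[0,0,0]],
    [[10.4,0,0],[0,0,0]],
    [[11.2,0,0],[0,0,0]],
    [[12,0,0],[0,0,0]],
    [[12.8,0,0],[0,0,0]],
    [[12.8,0,0],[0,0,0]],
  ],
)

```text
time: 16.02
tcp_pos: [0.5683, 0.1822, 0.4503]
orientation: [-0.392, -3.116, -0.0]
wrist_force: [-0.9, -0.0, -0.4]
grip_width: -0.002
```

Run:
```python
from bench import env
from h import *
goal(env,[-.045,.070,.35],np.pi/2)
s=env.camera("scene")
cv2.imwrite("pics/s5.png",cv2.resize(s["pixels"][80:240,200:400,::-1],None,fx=3,fy=3,interpolation=cv2.INTER_CUBIC))
```

```text
shift cm [ 4.15  0.13 10.04] turn [ 0.    -0.001  0.001]
shift cm [ 4.15  0.13 10.04] turn [ 2.000e-03  0.000e+00 -3.141e+00]
t 16.02 q [ 0.19  0.29  1.37  0.    1.48 -1.13] tcp [0.5683 0.1822 0.4503] F [-0.9 -0.  -0.4] M [0.   0.03 0.02] g -0.002
```

View pics/s5.png

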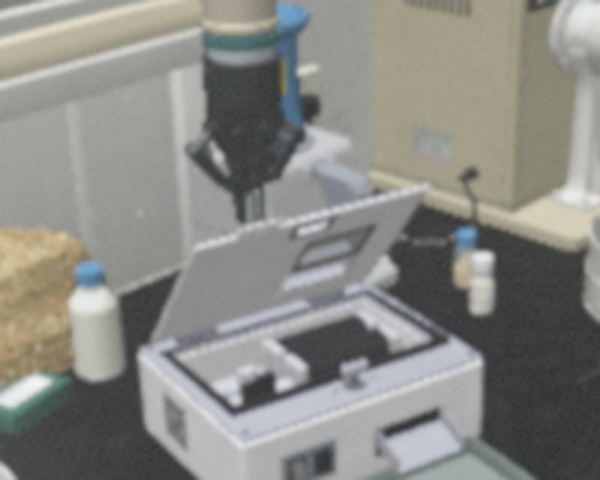

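The cover has dropped ahead of the fingers to about 0.9 rad and is sinking. I'll wait, then move above the press point.

Request:
step_arm(
  series=[
    [[0,0,0],[0,0,0]],
    [[0,0,0],[0,0,0]],
    [[0,0,0],[0,0,0]],
    [[0,0,0],[0,0,0]],
    [[0,0,0],[0,0,0]],
    [[0,0,0],[0,0,0]],
    [[0,0,0],[0,0,0]],
    [[0,0,0],[0,0,0]],
    [[0,0,0],[0,0,0]],
    [[0,0,0],[0,0,0]],
    [[0,0,0],[0,0,0]],
    [[0,0,0],[0,0,0]],
    [[0,0,0],[0,0,0]],
    [[0,0,0],[0,0,0]],
    [[0,0,0],[0,0,0]],
    [[0,0,0],[0,0,0]],
    [[0,0,0],[0,0,0]],
    [[0,0,0],[0,0,0]],
    [[0,0,0],[0,0,0]],
    [[0,0,0],[0,0,0]],
  ],
)

```text
time: 17.73
tcp_pos: [0.57, 0.1817, 0.45]
orientation: [0.393, 3.117, 0.0]
wrist_force: [-0.0, 0.3, 0.2]
grip_width: 0.002
```

Request:
step_arm(
  series=[
    [[0,0,0],[0,0,0]],
    [[0,0,0],[0,0,0]],
    [[0,0,0],[0,0,0]],
    [[0,0,0],[0,0,0]],
    [[0,0,0],[0,0,0]],
    [[0,0,0],[0,0,0]],
    [[0,0,0],[0,0,0]],
    [[0,0,0],[0,0,0]],
    [[0,0,0],[0,0,0]],
    [[0,0,0],[0,0,0]],
    [[0.5,0,0],[0,0,0]],
    [[1,0,0],[0,0,0]],
    [[1.5,0,0],[0,0,0]],
    [[2,0,0],[0,0,0]],
    [[2.5,0,0],[0,0,0]],
    [[3,0,0],[0,0,0]],
    [[3.5,0,0],[0,0,0]],
    [[4,0.1,0],[0,0,0]],
    [[4.1,0.1,0],[0,0,0]],
    [[4.1,0.1,0],[0,0,0]],
  ],
)

```text
time: 19.4
tcp_pos: [0.5301, 0.1931, 0.4502]
orientation: [0.392, 3.117, 0.0]
wrist_force: [0.1, 0.7, 0.2]
grip_width: 0.003
```

Run:
```python
from bench import env
from h import *
goal(env,[-.045,.070,.305],np.pi/2)
s=env.camera("scene");c=env.camera("top")
cv2.imwrite("pics/s6.png",cv2.resize(s["pixels"][80:240,200:400,::-1],None,fx=3,fy=3,interpolation=cv2.INTER_CUBIC))
```

```text
shift cm [ 0.2   0.02 14.52] turn [0.    0.    0.001]
shift cm [ 0.2   0.02 14.52] turn [-0.     0.    -3.141]
t 19.4 q [ 0.23  0.24  1.45  0.    1.46 -1.09] tcp [0.5301 0.1931 0.4502] F [0.1 0.7 0.2] M [ 0.   -0.04  0.01] g 0.003
```

View pics/s6.png

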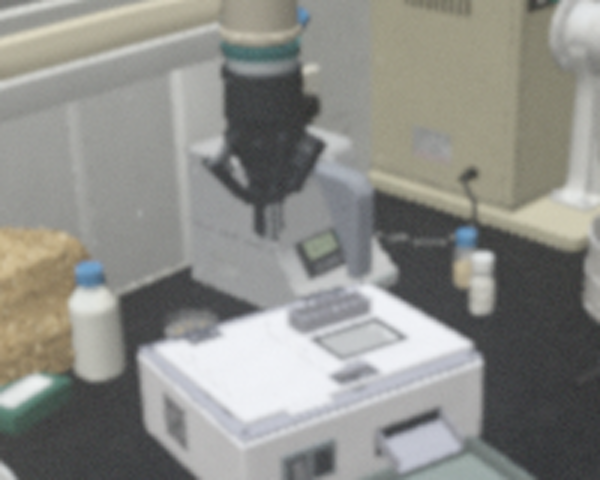

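The cover is down and resting on the gasket, with the stud head showing in the slot at (355,373). I'll go down and press in small steps.

Request:
step_arm(
  series=[
    [[0,0,2],[0,0,0]],
    [[0,0,4],[0,0,0]],
    [[0,0,6],[0,0,0]],
    [[0,0,8],[0,0,0]],
    [[0,0,10],[0,0,0]],
    [[0,0,12],[0,0,0]],
    [[0,0,13.5],[0,0,0]],
    [[0,0,14.3],[0,0,0]],
    [[0,0,14.6],[0,0,0]],
    [[0,0,14.8],[0,0,0]],
    [[0,0,14.8],[0,0,0]],
    [[0,0,14.8],[0,0,0]],
  ],
)

```text
time: 20.5
tcp_pos: [0.531, 0.193, 0.303]
orientation: [0.393, 3.115, 0.001]
wrist_force: [0.2, -0.4, -0.1]
grip_width: 0.001
```

Request:
step_arm(
  series=[
    [[0,0,0.2],[0,0,0]],
    [[0,0,0.4],[0,0,0]],
    [[0,0,0.6],[0,0,0]],
    [[0,0,0.8],[0,0,0]],
    [[0,0,0.9],[0,0,0]],
    [[0,0,1.0],[0,0,0]],
    [[0,0,1.0],[0,0,0]],
    [[0,0,1.0],[0,0,0]],
    [[0,0,1.0],[0,0,0]],
  ],
)

```text
time: 21.25
tcp_pos: [0.5305, 0.1929, 0.2924]
orientation: [0.393, 3.117, 0.001]
wrist_force: [-2.3, -0.1, 5.7]
grip_width: -0.001
```

Request:
step_arm(
  series=[
    [[0,0,0.05],[0,0,0]],
    [[0,0,0.1],[0,0,0]],
    [[0,0,0.15],[0,0,0]],
    [[0,0,0.2],[0,0,0]],
    [[0,0,0.2],[0,0,0]],
    [[0,0,0.2],[0,0,0]],
    [[0,0,0.2],[0,0,0]],
    [[0,0,0.2],[0,0,0]],
  ],
)

```text
time: 21.92
tcp_pos: [0.5304, 0.1929, 0.2908]
orientation: [0.393, 3.117, 0.001]
wrist_force: [-1.5, -0.3, 7.3]
grip_width: -0.003
```

Request:
step_arm(
  series=[
    [[0,0,0.05],[0,0,0]],
    [[0,0,0.1],[0,0,0]],
    [[0,0,0.1],[0,0,0]],
    [[0,0,0.1],[0,0,0]],
    [[0,0,0.1],[0,0,0]],
    [[0,0,0.1],[0,0,0]],
  ],
)

```text
time: 22.42
tcp_pos: [0.5304, 0.1929, 0.2904]
orientation: [0.393, 3.116, 0.001]
wrist_force: [-2.9, -0.9, 9.9]
grip_width: -0.004
```

Request:
step_arm(
  series=[
    [[0,0,0.05],[0,0,0]],
    [[0,0,0.05],[0,0,0]],
    [[0,0,0.05],[0,0,0]],
    [[0,0,0.05],[0,0,0]],
    [[0,0,0.05],[0,0,0]],
  ],
)

```text
time: 22.83
tcp_pos: [0.5303, 0.1929, 0.2904]
orientation: [0.393, 3.116, 0.001]
wrist_force: [-4.2, -0.7, 13.0]
grip_width: -0.001
```

The last 0.5 mm raised the force without any movement, so the cover is on its hard stop. I'll add a little margin and check the picture.

Request:
step_arm(
  series=[
    [[0,0,0.05],[0,0,0]],
    [[0,0,0.05],[0,0,0]],
    [[0,0,0.05],[0,0,0]],
    [[0,0,0.05],[0,0,0]],
    [[0,0,0.05],[0,0,0]],
    [[0,0,0.05],[0,0,0]],
  ],
)

```text
time: 23.33
tcp_pos: [0.5303, 0.1929, 0.2903]
orientation: [0.393, 3.116, 0.001]
wrist_force: [-4.6, -1.7, 16.1]
grip_width: 0.005
```

Run:
```python
from bench import env
from h import *
goal(env,[-.045,.070,.29],np.pi/2)
s=env.camera("scene")
cv2.imwrite("pics/s7.png",cv2.resize(s["pixels"][150:300,220:380,::-1],None,fx=4,fy=4,interpolation=cv2.INTER_CUBIC))
```

```text
shift cm [0.22 0.03 0.03] turn [0.001 0.001 0.   ]
shift cm [0.22 0.03 0.03] turn [-2.000e-03  1.000e-03 -3.141e+00]
t 23.33 q [ 0.23  0.35  1.7   0.    1.09 -1.09] tcp [0.5303 0.1929 0.2903] F [-4.6 -1.7 16.1] M [-0.11  0.84 -0.01] g 0.005
```

View pics/s7.png

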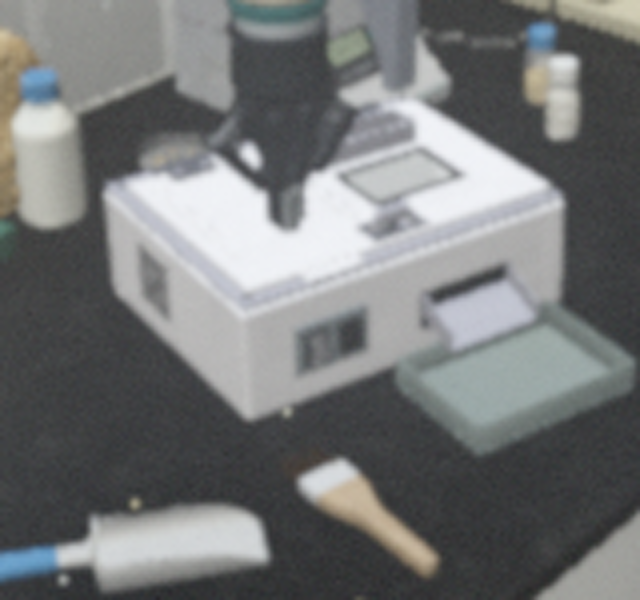

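The cover sits flat and pressed at (287,222), the stud head stands out through the slot at (393,220), and the loose things are where they were. I'm handing it in.

```bash
python3 -c "
from bench import env
print(env.sign_off())"
```

```text
the job is handed in; nothing more can be done
None
```

The husker is set up for its seal check, and I handed it in at 23.3 s with the gripper still pressing the cover shut. Sign-off gave no verdict.

- **Knob:** I turned it clockwise until it hit its stop (about 1.1 N m). A picture afterwards showed the bar lying along the machine's y. I did not measure the carriage itself.
- **Stud:** I turned it counter-clockwise until it hit its stop (about 0.7 N m). The cover sank right down over it, and the head shows through the slot in the last picture.
- **Cover:** It is held down with about 16 N at the press point. The fingertip is at 117.3 mm, against 117 mm for a shut cover. The last 0.5–1 mm of commanded push raised the force but did not move the cover, so it is on its hard stop.
- **Loose things:** The brush, scoop and vials look undisturbed in the last scene picture. The lens was not in that crop, and I did not check it again at the end. The arm did not work near it.

No check failed. The only disagreement was about 1 mm per side in the measured box width, which I put down to its rounded edges.

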